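Set the filter slide and bolt up the detector box

ROBOT

A 6-joint arm with a two-finger parallel gripper is mounted at the origin on the work surface. World frame = base frame: x ahead of the robot, y to its left, z up, the work surface at z = 0. Lengths are in mm, angles in rad, forces in N, time in s.
With the tool pointing down it reaches from about 350 to 975 mm from the base axis. Payload 7.1 kg.
Tool frame: the origin (TCP) lies on the front face of the gripper's body, between the roots of the fingers; the fingertips stand 80 mm ahead of it and the grasp point (between the pads) lies 61 mm ahead of it (env.tips_ahead is the distance from the TCP to the fingertips, in mm); z points along the fingers, y is the line along which they close (so a half turn about z gives the same grasp; the last joint's range is limited). The gripper opens to 88 mm and grips with 3 to 60 N. Pads are 20 mm wide; open, the fingers measure 115 mm over their backs; the gripper's body (75 mm by 178 mm) begins 61 mm behind the grasp point.
Start: joints at [-1.257, 0.423, 1.63, -0, 1.089, -0.019], TCP at [204.199, -590.685, 302.675] pointing down, gripper open.
Joint ranges: [-3, 3], [-0.9, 2.11], [0.09, 2.58], [-1.31, 4.45], [0.11, 2.69], [-2.54, 2.54]. Speed limits (rad/s): [2.39, 2.39, 3.01, 3.14, 3.14, 3.14].

INTERFACE

Orientations are given as a unit quaternion [x, y, z, w].
In Python, from station import env, set_gripper, viewer, workorder gives the robot as it stands. Calls block until the motion is done:
- env.reach(position, orientation): joint-space move of the TCP to a pose.
- env.move_l(position, rot=None, rate=150, f_stop=None): straight line of the TCP; rot=None keeps the orientation; rate is the mean speed in mm/s. With f_stop (N) it stops when the force on the tool has changed by that much, and returns True; else False.
- env.move_joints(angles): joint-space move.
- set_gripper(opening): finger opening in mm; the grip force is fixed at half the most; returns when the fingers have stopped.
- env.hold(seconds).
- env.ik(position, orientation): joint angles nearest the present ones, or None.
- env.read_state(): the state.
- viewer.camera(name): name is "scene" or "top" or "wrist"; returns the picture (384x512x3 uint8, blue, green, red); there is no depth.
- viewer.camera_params(name): a dict with "fx", "fy", "cx", "cy" (pixels), "pose" (4x4, takes a point from camera to world coordinates); the wrist camera has in their place "tool_from_camera" (4x4, takes a point from camera to tool coordinates, whose origin is the TCP and whose axes are the flange's). Camera axes: x right, y up, looking along -z (the intrinsics and any distortion apply to the point x, -y, -z); pixel columns grow to the right and rows downward; lengths in mm; the calibration is good to about 2 mm. A picture is of the moment at which its call begins: read the wrist's pose just before it. camera_params takes no time and is no camera call.
A pose or a line that the arm cannot do raises env.IKError and nothing moves.
- workorder.sign_off(): hands the job in; it is judged then, once.
The state is a dict: "time_s": time; "qpos": joint angles; "dq": joint speeds; "tau": joint torques, N m; "tool_pos": TCP position; "orientation": TCP orientation; "force": force on the tool from outside, world axes, zero at the start; "wrist_torque": the same for the moment, N m; "width": finger opening in mm; "grip_force": force on a finger pad.
Only numpy, scipy, OpenCV 4.12 (cv2) and the standard library are available. Lean on these libraries where they do the work, as an engineer would, in place of code of your own. Each camera call takes 0.05 s, during which the arm holds its last target. There are 200 camera calls.

TASK

Get the detector box ready for a dark measurement: push the filter slide inside it all the way in to its end stop, gently lower the lid until it is fully shut, then slide the bolt on the lid fully home into its keeper. Leave the other things on the table where they are.

Things in the scene. Friction and masses are not known exactly. Their poses are not given: they have to be found in the camera images.
- enclosure: The detector box, black, 280 (x) x 230 (y) x 148 mm, clamped down. Origin: centre of its underside, on the table; its axes are called box x, y, z below. Walls 5 mm, tops at z 140. Along its -y side a fixed deck strip, y -115 to -60, top z 148. Fixed optics stand inside near x 0, in a row along y; the tallest is the filter housing, 56 x 18 mm in plan, centred x 0, y +5, top z 98.
- filter_slide (a joint): Filter slide, m: aluminium plate with three round windows, running along box +x through the housing. 0 = pulled right out, 0.064 = end stop (its grip meets the housing). Friction about 2.5 N, no spring, stays where left. Starts between 0 and 0.035.
- slide_grip (a point): Top centre of the slide's upright finger grip, an aluminium block 12 mm (box x) by 26 mm (box y), top at box z 130, so 32 mm above the housing's top. It stands at the slide's -x end, at box y +5, moves with it, and has the box's axes. Fingers pinching it across the 26 mm clear the 18 mm wide housing.
- slide_stop (a point): Top edge of the housing's -x face (box x -29, y +5, z 98), which the grip meets at the end stop: the grip's centre is then at box x -35.
- lid (a joint): Lid angle, rad: 0 = shut, flush with the deck strip; 1.57 = upright; 1.9 = fully open. Starts between 1.4 and 1.7. Stiff friction hinges (about 0.55 N m; lid and bolt weigh 0.47 kg) hold it wherever it is left, so it must be pushed all the way down.
- lid_hinge (a point): Middle of the lid's hinge line: box x 0, y +115, z 140. The line runs along box x, on the lid's underside. The point's axes turn with the lid.
- lid_edge (a point): Middle of the lid's free edge, on its outer face. The lid is a black panel 280 mm long (box x), 173 mm from hinge line to free edge, 8 mm thick. Shut, its outer face is at box z 148 and the free edge at box y -58.
- bolt (a joint): Bolt, m: round steel rod, diameter 10 mm, round ends, in three straps on the lid's outer face at mid length. 0 = withdrawn, 0.032 = fully home through the keeper. With the lid shut it slides along box -y. Friction about 2.5 N, no spring. Starts between 0 and 0.004.
- bolt_knob (a point): Top centre of the bolt's upright knob, diameter 12 mm (15 mm rim at the top), standing 38 mm off the lid's outer face: top at box z 186 with the lid shut. The straps before and behind it rise 17 mm off the lid and are 20 mm wide. Withdrawn: box x 0, y -6; home: y -38.
- keeper (a point): Centre of the keeper, a steel staple on the deck strip: box x 0, y -76, z 156; opening 15 mm wide and 16 mm high, top at z 169. The bolt's tip enters it at about 0.02 of travel, only with the lid shut; thrown early, the bolt holds the lid off.
- hex_driver: Bystander: red-handled screwdriver lying on the table.
- lens_mount: Bystander: lens on a short post and base, about 97 mm tall, standing on the table.
- parts_tray: Bystander: clear plastic tray with compartments, 160 x 110 x 45 mm, on the table.

How it is judged (in metres and radians):
On the way, in this order (a step that is already met when the one before it is completed fails the run):
1. the filter slide is at its end stop (within 2 mm) (value of joint filter_slide above 0.062 m), for 0.2 s.
2. the lid is fully shut (within 0.02 rad) (value of joint lid below 0.02 rad), for 0.2 s.
3. the bolt is fully home in its keeper (within 3 mm of the end of its travel) (value of joint bolt above 0.029 m and value of joint lid below 0.02 rad), for 0.2 s.
At the end, for the whole second after the job is handed in: The filter slide is at its end stop (within 2 mm), the lid is shut (within 0.02 rad), the bolt is home in its keeper (within 3 mm of the end of its travel), and driver, lens mount and tray are within 20 mm of where they were (all of step 3 and value of joint filter_slide above 0.062 m and distance of each of hex_driver, lens_mount, parts_tray from where it was at the start of the episode below 0.02 m); the robot touches nothing.
It fails at once if the lid is slammed (it swings down faster than 3 rad/s) (velocity of joint lid below -3 rad/s).
It fails at once if the driver, lens mount or tray is pushed more than 20 mm, or the lens mount is knocked over (distance of any of hex_driver, lens_mount, parts_tray from where it was at the start of the episode above 0.02 m or angle between lens_mount's own z axis and vertical above 0.5 rad).
It also fails if it takes over 56 s, if anything falls off the work surface, if the arm or the gripper's body presses on something with over 40 N, if the wrist force passes 120 N, or if a joint passes its speed limit or range.

## Working session

There is one attempt and no reset: what is moved stays moved. The work goes in short steps, each a Python script; the robot and the scene stay as the last script left them, time stands still between calls to the robot, and variables do not carry over. Pictures are saved under pics/ and viewed, at most 10 in all, crops included, and the job is handed in when it is done.

```bash
ls; mkdir -p pics
python3 - <<'E'
from station import env,viewer
import cv2,json,numpy as np
for n in("scene","top"):
    cv2.imwrite(f"pics/{n}0.png",viewer.camera(n))
for n in("scene","top","wrist"):
    print(n,{k:np.round(v,3).tolist() if not isinstance(v,str) else v for k,v in viewer.camera_params(n).items()})
s=env.read_state();print(s['time_s'],s['orientation'],s['force'])
E
```

```text
pics
scene {'fx': 360.961, 'fy': 360.961, 'cx': 263.7, 'cy': 186.815, 'pose': [[0.359, -0.571, 0.738, 1226.111], [0.933, 0.209, -0.293, -264.113], [0.013, 0.794, 0.608, 792.473], [0.0, 0.0, 0.0, 1.0]]}
top {'fx': 455.508, 'fy': 455.508, 'cx': 264.106, 'cy': 186.539, 'pose': [[0.022, 0.988, -0.156, 220.766], [-1.0, 0.022, -0.003, 30.719], [0.0, 0.156, 0.988, 1719.833], [0.0, 0.0, 0.0, 1.0]]}
wrist {'fx': 318.465, 'fy': 318.465, 'cx': 261.088, 'cy': 188.921, 'tool_from_camera': [[0.001, 0.969, 0.248, 67.277], [1.0, -0.001, -0.0, 0.584], [0.0, 0.248, -0.969, -80.302], [0.0, 0.0, 0.0, 1.0]]}
0.1 [ 9.86188960e-01  1.65622736e-01 -1.02307174e-04 -6.58520533e-04] [ 0.24307664 -0.28724593 -0.53368073]
```

View pics/scene0.png

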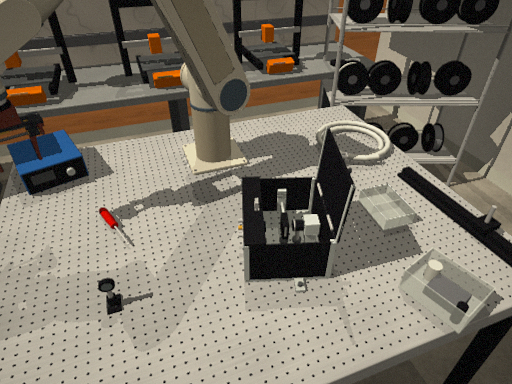

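View pics/top0.png

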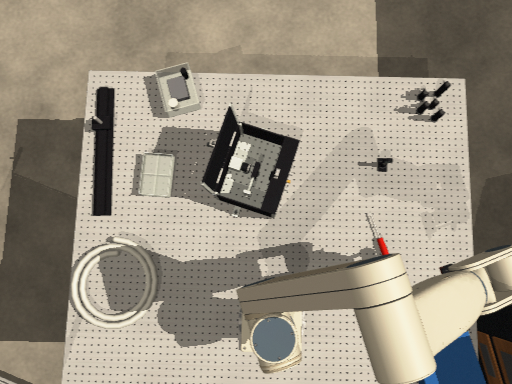

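The scene view shows the box with its deck strip facing the camera's left, and the lid roughly upright. In the top view the box is around px (255,170), with its deck outer edge running (298,140) to (273,216). The tray is at (155,175), the driver at (377,235) and the lens mount at (380,163). I'll get a rough pose from the deck edge, then take closer wrist views.

```bash
cat > h.py <<'E'
from station import env,set_gripper,viewer,workorder
import numpy as np,cv2
from scipy.spatial.transform import Rotation as R
def cam(name,st=None):
    p=viewer.camera_params(name)
    if name=="wrist":
        T=np.eye(4);T[:3,:3]=R.from_quat(st['orientation']).as_matrix();T[:3,3]=st['tool_pos']
        return p,T@np.array(p['tool_from_camera'])
    return p,np.array(p['pose'])
def ray(p,T,uv):
    d=np.array([(uv[0]-p['cx'])/p['fx'],-(uv[1]-p['cy'])/p['fy'],-1.])
    d=T[:3,:3]@d;return T[:3,3],d/np.linalg.norm(d)
def plane(p,T,uv,z):
    o,d=ray(p,T,uv);return o+d*(z-o[2])/d[2]
def tri(rays):
    A=sum(np.eye(3)-np.outer(d,d) for o,d in rays);b=sum((np.eye(3)-np.outer(d,d))@o for o,d in rays)
    X=np.linalg.solve(A,b);return X,[np.linalg.norm(np.cross(X-o,d)) for o,d in rays]
def proj(p,T,X):
    c=np.linalg.inv(T)@np.r_[X,1];return p['cx']+p['fx']*c[0]/-c[2],p['cy']-p['fy']*c[1]/-c[2]
def down(ang):  # tool z down, tool x at world yaw ang
    x=np.array([np.cos(ang),np.sin(ang),0]);z=np.array([0,0,-1.])
    return R.from_matrix(np.c_[x,np.cross(z,x),z]).as_quat()
E
python3 - <<'E'
from h import *
p,T=cam("top")
a,b=plane(p,T,(298,140),148),plane(p,T,(273,216),148)
x=(a-b)[:2];L=np.linalg.norm(x);x/=L;y=np.array([-x[1],x[0]]);yaw=np.arctan2(x[1],x[0])
c=(a+b)[:2]/2+115*y;print(L,yaw,c)
def B(bx,by):return c+bx*x+by*y
import itertools
i=0
env.reach([204,-590,560],env.read_state()['orientation'])
for bx,by in((-40,30),(40,30)):
    t=B(bx,by)
    # tool x -> box -y, camera on -y side
    q=down(yaw-np.pi/2)
    print(t,env.ik([*t,520],q))
    env.reach([*t,520],q)
    s=env.read_state();im=viewer.camera("wrist");cv2.imwrite(f"pics/w{i}.png",im)
    np.savez(f"w{i}.npz",o=s['orientation'],t=s['tool_pos']);i+=1
print(env.read_state()['time_s'])
E
```

```text
284.8796358760179 -0.29755378616828854 [536.08601174  71.16992868]
[506.63922133 111.57891944] NoneTraceback (most recent call last):
  File "<stdin>", line 15, in <module>
station.IKError: the arm cannot take that pose within its joint ranges
```

Run:
```python
from h import *
yaw=-.2976
c=np.array([536,71.]);x=np.array([np.cos(yaw),np.sin(yaw)]);y=np.array([-x[1],x[0]])
print(env.read_state()['qpos'],env.read_state()['tool_pos'])
for k,dy in(("-y",-np.pi/2),("+y",np.pi/2),("+x",0),("-x",np.pi)):
  for bx,by,z in((-40,30,520),(-40,30,440),(-67,5,185),(-35,5,185),(-70,150,370),(-70,-25,230),(0,20,250)):
    q=env.ik([*(c+bx*x+by*y),z],down(yaw+dy));print(k,bx,by,z,None if q is None else np.round(q,2))
```

```text
[-1.25697253e+00  2.49238996e-01  1.30708276e+00 -4.28811095e-05
  1.58948113e+00 -1.89474242e-02] [ 203.90669922 -589.76026247  557.98507223]
-y -40 30 520 None
-y -40 30 440 None
-y -67 5 185 None
-y -35 5 185 None
-y -70 150 370 [ 0.41  0.26  1.7  -0.    1.18 -2.44]
-y -70 -25 230 None
-y 0 20 250 None
+y -40 30 520 [ 0.19  0.08  1.59 -0.    1.47  0.49]
+y -40 30 440 [ 0.19  0.13  1.71 -0.    1.31  0.49]
+y -67 5 185 [ 0.17  0.4   2.02 -0.    0.72  0.47]
+y -35 5 185 [ 0.15  0.44  1.96 -0.    0.75  0.44]
+y -70 150 370 [ 0.41  0.26  1.7  -0.    1.18  0.71]
+y -70 -25 230 [ 0.12  0.3   2.03 -0.    0.81  0.42]
+y 0 20 250 [ 0.14  0.38  1.84 -0.    0.92  0.44]
+x -40 30 520 [ 0.19  0.08  1.59 -0.    1.47  2.06]
+x -40 30 440 [ 0.19  0.13  1.71 -0.    1.31  2.06]
+x -67 5 185 [ 0.17  0.4   2.02 -0.    0.72  2.04]
+x -35 5 185 [ 0.15  0.44  1.96 -0.    0.75  2.01]
+x -70 150 370 [ 0.41  0.26  1.7  -0.    1.18  2.28]
+x -70 -25 230 [ 0.12  0.3   2.03 -0.    0.81  1.99]
+x 0 20 250 [ 0.14  0.38  1.84 -0.    0.92  2.01]
-x -40 30 520 [ 0.19  0.08  1.59 -0.    1.47 -1.08]
-x -40 30 440 [ 0.19  0.13  1.71 -0.    1.31 -1.08]
-x -67 5 185 [ 0.17  0.4   2.02 -0.    0.72 -1.1 ]
-x -35 5 185 [ 0.15  0.44  1.96 -0.    0.75 -1.13]
-x -70 150 370 [ 0.41  0.26  1.7  -0.    1.18 -0.86]
-x -70 -25 230 [ 0.12  0.3   2.03 -0.    0.81 -1.15]
-x 0 20 250 [ 0.14  0.38  1.84 -0.    0.92 -1.13]
```

Run:
```python
from h import *
yaw=-.2976
c=np.array([536,71.]);x=np.array([np.cos(yaw),np.sin(yaw)]);y=np.array([-x[1],x[0]])
for i,(bx,by) in enumerate(((-60,-60),(70,-60))):
    env.reach([*(c+bx*x+by*y),520],down(yaw+np.pi/2)); env.hold(.2)
    s=env.read_state();cv2.imwrite(f"pics/w{i}.png",viewer.camera("wrist"))
    np.savez(f"w{i}.npz",orientation=s['orientation'],tool_pos=s['tool_pos'])
print(env.read_state()['time_s'])
```

```text
4.5833
```

View pics/w0.png

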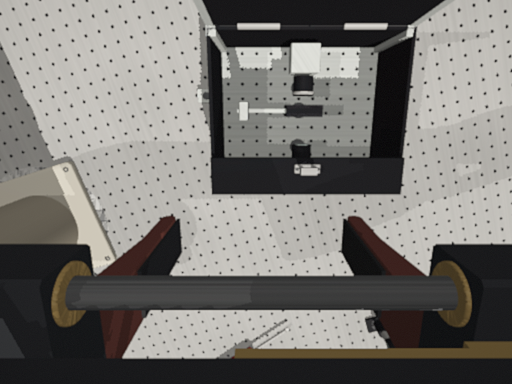

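View pics/w1.png

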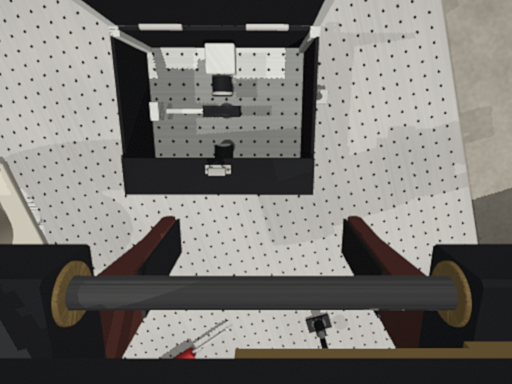

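Both wrist views show the box aligned with the image:
- **w0:** deck corners at about (212,194) and (403,193), keeper (307,170), slide grip (243,111), housing (303,111).
- **w1:** deck corners at (126,194) and (314,193), keeper (218,170), grip (154,111).

Next I'll refine these by edge detection and triangulate.

Run:
```python
from h import *
P=[]
for i,(l,r,gx,kx) in enumerate(((212,403,243,307),(126,314,154,218))):
    st=dict(np.load(f"w{i}.npz"));g=cv2.imread(f"pics/w{i}.png").max(2).astype(float)
    def edge(v,th=75): # first crossing dark->bright, subpixel
        k=np.argmax(v>th);return k-1+(th-v[k-1])/(v[k]-v[k-1])
    cs=np.arange(l+12,r-12);ro=[182+edge(g[182:202,c]) for c in cs]
    def rl(a,b):
        for _ in range(3):
            f=np.polyfit(a,b,1);k=abs(np.polyval(f,a)-b)<.8;a,b=a[k],b[k]
        return f,len(a)
    fo,n=rl(cs,np.array(ro))
    rs=np.arange(164,189)
    fl,n1=rl(rs,np.array([l+8-edge(g[q,l+8:l-12:-1]) for q in rs]))
    fr,n2=rl(rs,np.array([r-8+edge(g[q,r-8:r+12]) for q in rs]))
    print(i,n,n1,n2)
    def X(f):v=(fo[0]*f[1]+fo[1])/(1-fo[0]*f[0]);return np.array([f[0]*v+f[1],v])
    def blob(cx,cy,w,h,th):
        m=(g[cy-h:cy+h,cx-w:cx+w]>th).astype(np.uint8);n,lab,stt,_=cv2.connectedComponentsWithStats(m)
        b=stt[1+np.argmax(stt[1:,4])];print('blob',b+[cx-w,cy-h,0,0,0]);return b
    b=blob(gx,111,8,14,190)
    P.append((cam("wrist",st),dict(L=X(fl),R=X(fr),grip=np.array([gx-8+b[0]+b[2]/2-.5,97+b[1]+b[3]/2-.5]))))
    k=blob(kx,170,16,10,120);P[-1][1]['keep']=np.array([kx-16+k[0]+k[2]/2-.5,170.])
D={}
for k in P[0][1]:
    D[k],e=tri([ray(*c,d[k]) for c,d in P]);print(k,[np.round(d[k],1) for _,d in P],D[k].round(1),np.round(e,1))
x=(D['R']-D['L'])[:2];print('L',np.linalg.norm(x));x/=np.linalg.norm(x);y=np.array([-x[1],x[0]])
c=(D['L']+D['R'])[:2]/2+115*y;yaw=np.arctan2(x[1],x[0]);print(c,yaw)
for k in('grip','keep'):d=D[k][:2]-c;print(k,d@x,d@y)
np.savez('box.npz',c=c,yaw=yaw)
# lid free edge: predicted pixels for lid angles, vs images
for n in('top','scene'):
  for th in(1.4,1.5,1.6,1.7):
    print(n,th,[np.round(proj(*cam(n),np.r_[c+sx*140*x+(115-173*np.cos(th)+o*8*np.sin(th))*y,140+173*np.sin(th)+o*8*np.cos(th)])) .tolist() for sx in(-1,1) for o in (0,1)])
a=cv2.imread('pics/top0.png')[95:225,190:310];b=cv2.imread('pics/scene0.png')[120:290,230:365]
cv2.imwrite('pics/c.png',np.hstack([cv2.resize(a,(440,476),interpolation=3),cv2.resize(b,(340,476))[:,:340]]))
```

```text
0 164 25 23
blob [240 102   8  18 136]
blob [301 164  19  12 196]
1 160 25 25
blob [150 103   9  17 130]
blob [205 165  26  11 246]
L [array([211.9, 193.3]), array([124.9, 193.3])] [375.2  -1.9 145. ] [0.1 0.1]
R [array([399.7, 193.4]), array([312.2, 194. ])] [640.4 -83.1 147. ] [0.2 0.2]
grip [array([243.5, 110.5]), array([154., 111.])] [455.5  97.7 128.8] [0.1 0.1]
keep [array([310., 170.]), array([217.5, 170. ])] [521.4  -6.1 163.8] [0.2 0.2]
L 277.41775389534223
[541.48180591  67.49013495] -0.29712651293929404
grip -91.02209423757193 3.696376531082017
keep 2.3645022664380413 -76.19518991432383
top 1.4 [[215.0, 189.0], [212.0, 188.0], [243.0, 107.0], [241.0, 106.0]]
top 1.5 [[209.0, 187.0], [207.0, 186.0], [238.0, 105.0], [236.0, 104.0]]
top 1.6 [[204.0, 185.0], [202.0, 184.0], [233.0, 104.0], [231.0, 103.0]]
top 1.7 [[199.0, 184.0], [197.0, 183.0], [228.0, 102.0], [226.0, 102.0]]
scene 1.4 [[311.0, 128.0], [314.0, 127.0], [333.0, 189.0], [337.0, 188.0]]
scene 1.5 [[317.0, 127.0], [320.0, 127.0], [341.0, 188.0], [345.0, 188.0]]
scene 1.6 [[323.0, 127.0], [326.0, 127.0], [349.0, 187.0], [353.0, 187.0]]
scene 1.7 [[329.0, 127.0], [332.0, 127.0], [357.0, 188.0], [360.0, 188.0]]
```

View pics/c.png

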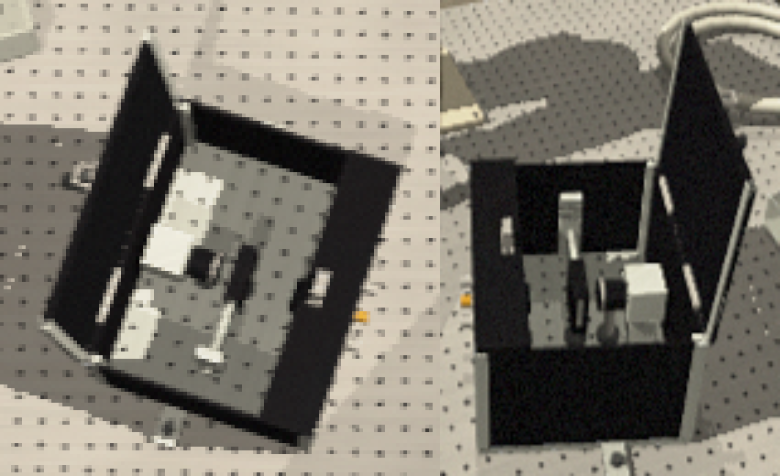

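Two checks on the lid: its free edge corners sit at about (202,183)/(230,106) in the top view and (328,129)/(353,186) in the scene view, so the angle is about 1.62 rad. The grip is at box x -91, y 4, top z 129, meaning the slide is at about 8 mm. I'll push the slide now.

```bash
cat >> h.py <<'E'
try:
    b=np.load('box.npz');c,yaw=b['c'],float(b['yaw']);bx=np.array([np.cos(yaw),np.sin(yaw)]);by=np.array([-bx[1],bx[0]]);Q=down(yaw+np.pi/2)
except FileNotFoundError: pass
def W(X,Y,Z): return np.r_[c+X*bx+Y*by,Z]        # box -> world
def at():
    s=env.read_state();d=np.array(s['tool_pos'])[:2]-c;F=np.array(s['force'])
    return np.round([s['time_s'],d@bx,d@by,s['tool_pos'][2],F[:2]@bx,F[:2]@by,F[2]],1).tolist()
E
python3 - <<'E'
from h import *
set_gripper(30)
env.reach(W(-91,4,300),Q)
print(env.move_l(W(-91,4,186),Q,rate=150,f_stop=12),at())
print(env.move_l(W(-12,4,186),rate=60,f_stop=14),at())
env.hold(.3);print(at())
cv2.imwrite("pics/s1.png",viewer.camera("scene")[120:290,230:365])
E
```

```text
False [7.6, -90.3, 4.2, 186.7, -0.8, -0.6, -1.2]
True [8.6, -25.4, 3.5, 185.3, -2.2, 0.4, 1.8]
[8.9, -26.2, 3.4, 185.2, 0.2, 0.7, 0.7]
```

Run:
```python
from h import *
print(env.move_l(W(-12,4,186),rate=30,f_stop=20),at())
env.hold(.3);print(at())
env.move_l(W(-30,4,186),rate=60)
env.move_l(W(-30,4,330),rate=250)
env.reach(W(-60,-60,520),Q);env.hold(.2)
im=viewer.camera("wrist");cv2.imwrite("pics/w2.png",cv2.resize(im[20:210,190:420],None,fx=2.5,fy=2.5))
set_gripper(0);print(at(),env.read_state()['width'])
for p in((-70,175,430),(-70,175,350),(-70,135,360),(-70,0,240),(-70,-30,226),(0,25,260),(0,-25,250)):print(p,env.ik(W(*p),Q) is not None)
```

```text
True [9.2, -24.9, 3.2, 184.6, -1.5, 0.3, 1.2]
[9.5, -25.0, 3.0, 184.4, -0.7, -0.0, -0.6]
[12.2, -60.0, -60.0, 520.1, 0.7, -0.2, -0.1] 0.6208732332387906
(-70, 175, 430) True
(-70, 175, 350) True
(-70, 135, 360) True
(-70, 0, 240) True
(-70, -30, 226) True
(0, 25, 260) True
(0, -25, 250) True
```

View pics/w2.png

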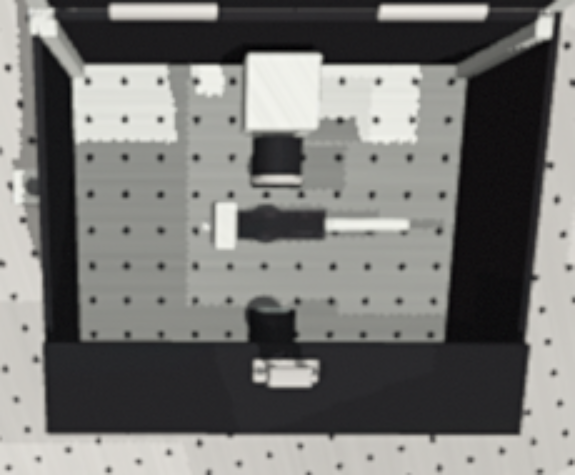

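The grip is flush against the housing at px (237,225), so the slide is at its stop. Next I'll close the lid along an arc.

```bash
cat > lid.py <<'E'
from h import *
r=145;X=-70
def P(t): return W(X,115-r*np.cos(t)+8*np.sin(t)+10,220+r*np.sin(t)+8*np.cos(t))
E
python3 - <<'E'
from lid import *
env.reach(W(X,60,480),Q)
env.reach(W(X,180,480),Q)
env.move_l(W(X,180,363),Q,rate=200)
print(env.move_l(P(1.66),rate=80,f_stop=25),at())
for t in np.arange(1.55,.2,-.15):
    h=env.move_l(P(t),rate=110,f_stop=25)
    print(round(t,2),h,at())
    if h:break
cv2.imwrite("pics/w3.png",viewer.camera("scene"))
E
```

```text
False [14.6, -69.9, 145.5, 364.0, -0.5, 0.8, 0.4]
1.55 False [14.9, -70.0, 129.7, 365.1, -0.5, 0.1, -0.3]
1.4 False [15.3, -70.0, 108.0, 364.2, 0.4, 0.2, 0.1]
1.25 False [15.6, -70.0, 86.6, 360.0, 0.6, -0.3, 0.2]
1.1 False [16.0, -70.0, 66.0, 352.7, 0.0, 0.1, 0.4]
0.95 False [16.3, -70.1, 46.6, 342.3, -0.4, -1.0, -0.5]
0.8 False [16.7, -70.2, 29.2, 329.1, 0.5, 0.8, 0.2]
0.65 False [17.0, -70.1, 14.2, 313.9, 0.3, -0.1, 0.2]
0.5 False [17.4, -70.0, 1.6, 296.5, -0.0, -0.3, 0.1]
0.35 False [17.7, -70.0, -8.4, 277.3, -0.2, -0.4, 0.3]
0.2 False [18.1, -70.0, -15.5, 256.7, -0.1, -0.3, 0.3]
```

View pics/w3.png

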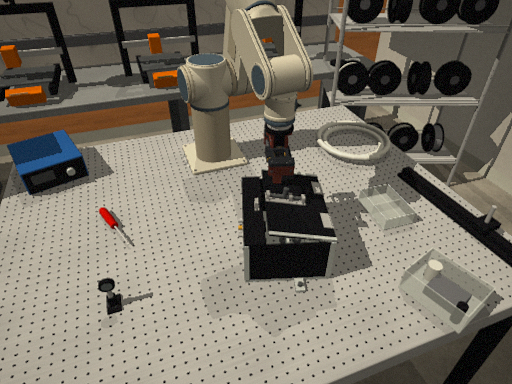

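The lid is following and is now close to shut, with its free edge near (265,205)–(335,238) and the bystanders untouched. I'll press it home, then check.

Run:
```python
from lid import *
for t in(.08,0.,-.08):
    h=env.move_l(P(t),rate=50,f_stop=25);print(t,h,at())
    if h:break
env.hold(.4);print(at())
s=env.read_state();env.move_l(np.array(s['tool_pos'])+[0,0,60],rate=150)
i=3
for X_ in(-60,30):
    env.reach(W(X_,-90,430),Q);env.hold(.2)
    s=env.read_state();im=viewer.camera("wrist");cv2.imwrite(f"pics/k{i}.png",im);np.savez(f"k{i}.npz",orientation=s['orientation'],tool_pos=s['tool_pos']);i+=1
a,b=[cv2.imread(f"pics/k{j}.png")[0:250,60:460] for j in(3,4)]
cv2.imwrite("pics/k.png",np.vstack([a,b]));print(at())
```

```text
0.08 False [18.6, -70.2, -19.0, 239.2, 0.1, 0.3, 1.1]
0.0 True [18.9, -69.7, -19.8, 228.3, -2.2, -0.1, 9.4]
[19.3, -69.7, -19.8, 228.3, -2.5, 0.0, 9.5]
[21.5, 29.2, -89.9, 430.2, -0.2, 0.4, -0.0]
```

View pics/k.png

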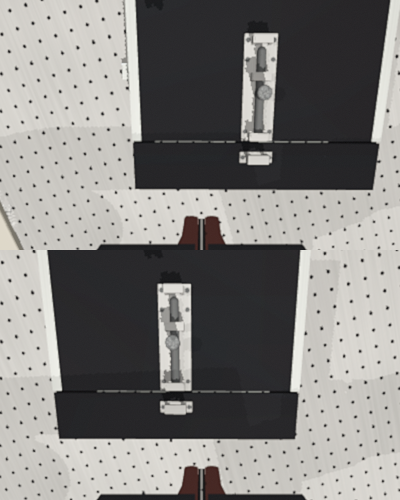

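The lid lies flush: the tips stopped at z 148.3 on a firm contact. The knob is at k3 px (325,92) and k4 px (232,92).

Run:
```python
from h import *
K,e=tri([ray(*cam("wrist",dict(np.load(f"k{i}.npz"))),uv) for i,uv in((3,(325,92)),(4,(232,92)))])
d=K[:2]-c;kx,ky=d@bx,d@by;print(K.round(1),kx,ky,np.round(e,1))
env.reach(W(kx,ky+26,330),Q)
print(env.move_l(W(kx,ky+26,252),rate=100,f_stop=10),at())
print(env.move_l(W(kx,-36,252),rate=40,f_stop=14),at());env.hold(.2);print(at())
cv2.imwrite("pics/b.png",viewer.camera("scene"))
```

```text
[539.6  59.2 185.3] 0.603998433239819 -8.46439007101934 [0.1 0.1]
False [23.1, 1.1, 17.6, 252.6, 0.0, 0.2, -0.4]
True [24.1, 0.7, -22.8, 252.2, -0.4, 6.4, 1.4]
[24.3, 0.7, -22.7, 252.2, -0.9, 5.3, 1.6]
```

Run:
```python
from h import *
print(env.move_l(W(.6,-36,252),rate=30,f_stop=20),at());env.hold(.3);print(at())
env.move_l(W(.6,-10,252),rate=60);env.move_l(W(.6,-10,340),rate=150)
for j,X_ in enumerate((-60,30)):
    env.reach(W(X_,-90,430),Q);env.hold(.2)
    s=env.read_state();im=viewer.camera("wrist");np.savez(f"m{j}.npz",orientation=s['orientation'],tool_pos=s['tool_pos']);cv2.imwrite(f"pics/m{j}.png",im)
a,b=[cv2.resize(cv2.imread(f"pics/m{j}.png")[20:190,o:o+200],None,fx=2,fy=2) for j,o in((0,220),(1,130))]
t=cv2.resize(viewer.camera("top")[90:260,120:420],(800,453))[:240]
cv2.imwrite("pics/m.png",np.vstack([np.hstack([a,b]),t]));print(at())
```

```text
True [24.6, 0.8, -23.4, 252.4, -0.0, 7.2, 1.1]
[24.9, 0.7, -23.3, 252.3, -1.6, 6.3, 0.4]
[27.6, 29.3, -89.9, 430.3, 0.4, -1.0, -0.4]
```

View pics/m.png

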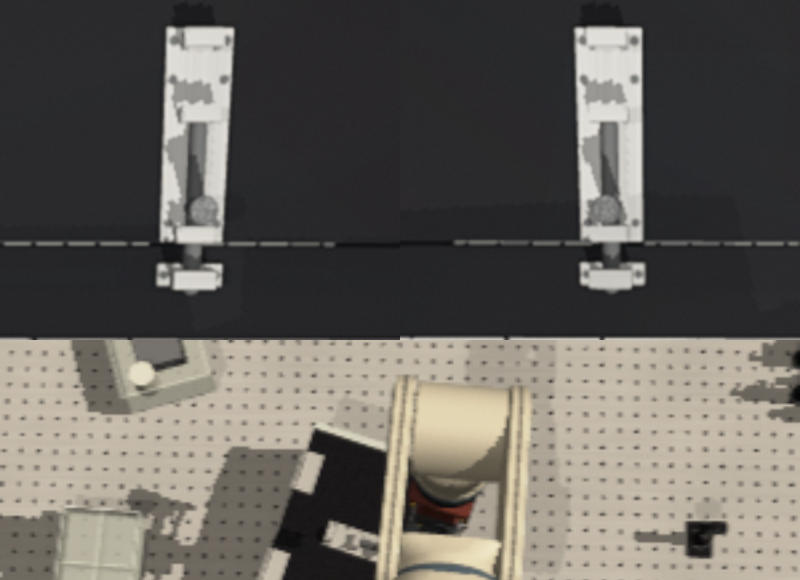

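The bolt passes through the keeper and the tip shows beyond it. The knob is at m0 px (321,124.5) and m1 px (232.5,124.5). I'll check its travel, then hand in.

Run:
```python
from h import *
K,e=tri([ray(*cam("wrist",dict(np.load(f"m{i}.npz"))),uv) for i,uv in((0,(321,124.5)),(1,(232.5,124.5)))])
y=(K[:2]-c)@by;print(K.round(1),y,y+8.46)
if y<-36.5: print(workorder.sign_off())
```

```text
[530.   29.6 181. ] -39.61768571365107 -31.15768571365107
the job is handed in; nothing more can be done
None
```

I handed the job in at about 28 s on the robot's clock: the slide is at its end stop, the lid is shut, the bolt is home in its keeper (about 31 mm of measured travel), and the arm is clear of the box; the lens mount and tray looked unmoved in the last picture, where the driver wasn't visible, and the sign-off returned no verdict.

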